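# Clear the tensioner plate and hold the tensioner back

### The arm

A 7-joint arm with a two-finger parallel gripper is mounted at the origin on the work surface. World frame = base frame: x ahead of the robot, y to its left, z up, the work surface at z = 0. Lengths are in m, angles in rad, forces in N, time in s.
With the tool pointing down it reaches from about 0.35 to 0.775 m from the base axis. Payload 3.1 kg.
Tool frame: the origin (TCP) lies midway between the tips of the shut fingers; the grasp point (between the pads) lies 19 mm behind it (bot.grip_point_offset is the z of the grasp point in the tool frame, in m); z points along the fingers, y is the line along which they close (so a half turn about z gives the same grasp; the last joint's range is limited). The gripper opens to 85 mm and grips with 20 to 120 N. Pads are 22 mm wide; open, the fingers measure 114 mm over their backs; the gripper's body (76 mm by 85 mm) begins 54 mm behind the grasp point. The pads swing forward as they close: fully open they stand 13 mm farther back than shut.
Start: joints at [-1.299, 0.311, 0.014, 1.512, -0.004, 1.319, -0.027], TCP at [0.17, 0.523, 0.231] pointing down, gripper open.
Joint ranges: [-2.7, 2.7], [-0.3, 1.91], [-1.27, 1.3], [0.12, 2.57], [-1.44, 4.58], [0.2, 2.03], [-3.05, 3.05]. Speed limits (rad/s): [2.79, 2.79, 3.14, 3.14, 3.14, 3.14, 3.14].

### API

Orientations are given as [roll, pitch, yaw] about the fixed x, y, z axes, in that order (R = Rz(yaw) Ry(pitch) Rx(roll)).
In Python, from workcell import bot, kin, status, imaging, workorder gives the robot as it stands. Calls block until the motion is done:
- bot.reach(position, orientation): joint-space move of the TCP to a pose.
- bot.move_linear(position, feed=0.15, rot=None, max_force=None): straight line of the TCP; rot=None keeps the orientation; feed is the mean speed in m/s. With max_force (N) it stops when the force on the tool has changed by that much, and returns True; else False.
- bot.set_joints(angles): joint-space move.
- bot.move_gripper(opening): opening from 0.0 (shut) to 1.0 (fully open); the grip force is fixed at half the most; returns when the fingers have stopped.
- bot.hold(seconds).
- kin.ik(position, orientation): joint angles nearest the present ones, or None.
- status.sense(): the state.
- imaging.get_image(name): name is "scene" or "top" or "wrist"; returns a dict with "pixels" (480x640x3 uint8, red, green, blue), "mtx" (3x3 intrinsics, pixels), "position" and "orientation" of the camera in the world; the wrist camera has in their place "T_tool_cam" (4x4, takes a point from camera to tool coordinates, whose origin is the TCP and whose axes are the flange's). Camera axes: x right, y down, z forward; pixel columns grow to the right and rows downward; lengths in m; the calibration is good to about 2 mm. The wrist camera is an equidistant fisheye: a pixel r from the principal point sees the ray r / f radians off the axis. A picture is of the moment at which its call begins: read the wrist's pose just before it. There is no depth.
A pose or a line that the arm cannot do raises bot.PlanningError and nothing moves.
- workorder.finish_job(): hands the job in; it is judged then, once.
Trained networks look in a picture, given as the dict that the camera call returned (one of the last four; its "shot" number tells which), for a name from the list of things; names that differ only in an ending like _2 or _b are one class to them, and where a whole thing is asked for, a point or a joint stands for the part that bears it (a point fixed in the world has none). Each returns a list of dicts, best first, with "p" (0 to 1); they miss things now and then, are a little off and sometimes report something else, mostly with a low value. They report only what shows in the picture. A call takes as long as a camera call. They do not tell look-alikes from the thing itself.
- imaging.find_in(picture, label): "bbox" ([centre column, centre row, width, height] in pixels, round what is visible of it).
The state is a dict: "t": time; "qpos": joint angles; "joint_velocities": joint speeds; "joint_efforts": joint torques, N m; "eef_pos": TCP position; "tool_rot": TCP orientation; "ft_force": force on the tool from outside, world axes, zero at the start; "wrist_torque": the same for the moment, N m; "grip_width": opening from 0.0 (shut) to 1.0 (fully open); "grip_force": force on a finger pad.
Only numpy, scipy, OpenCV 4.12 (cv2) and the standard library are available. Lean on these libraries where they do the work, as an engineer would, in place of code of your own. Each camera call takes 0.05 s, during which the arm holds its last target. There are 200 camera calls.

### The job

Pick up the scraper block and wipe the four loose rusty chips off the grey tensioner plate with it, so that they lie on the table; the gripper itself must not touch the chips. Then, with the same block still in the gripper, push the roller of the sprung tensioner arm back past the click of its red pawl (pointer beyond the yellow mark) and keep it there, steady: the job finishes while you are still gripping the block and holding the arm back with it, with no finger on the arm. Leave the oil filter, the jar and the gear knob alone.

Things in the scene. Friction and masses are not known exactly. Their poses are not given: they have to be found in the camera images.
- plate: Grey steel mounting plate fixed to the table; place and yaw vary. Origin on the table surface (z = 0); it covers x -125 to +165 and y -160 to +160 mm in its own frame (the frame meant by plate x, y below), top 20 mm above the table. Fixed fittings (pawl guide, idler pulley up to 53 mm high, stop pin) all stand at plate x above 45 mm.
- edge (a point): Middle of the top of the plate's +y edge: plate x = -50, y = 160 mm, 20 mm above the table. The strip of plate x -125 to 0 mm between the resting roller and this edge is bare except for the chips; chips wiped over this edge drop onto free table.
- pivot (a point): Upright axis of the tensioner arm, at the plate's top face: plate x = 85, y = -30 mm. The hub round it is 56 mm in diameter and reaches 52 mm above the table.
- roller (a point): Centre of the top of the black roller on the arm: upright cylinder, diameter 52 mm, 24 to 50 mm above the table, 110 mm from the pivot. At rest at plate x = -12, y = -83; half way x = -25, y = -30; at the end stop x = -12, y = 23 mm: a straight push on its -y side along plate +y takes it all the way. The bar from pivot to roller is 14 mm wide, 28 to 44 mm above the table.
- mark (a point): Yellow line on the plate, 158 mm from the pivot, that the arm's yellow pointer passes at joint tensioner = 0.75. With the pointer beyond it (farther to plate +y) the arm counts as past the click; anything from there to the end stop is right.
- tensioner (a joint): Angle of the arm (rad): 0 at rest, grows as the roller goes to plate +y, 1.0 at the solid end stop. Its spring pushes back with 5.5 N at the roller at 0, 12 N at 1.0. From 0.38 to 0.72 a brass tooth on the hub lifts the red pawl (2 to 3 N more, then less); then the pawl has clicked back. The pawl does not lock: let go, the arm springs back to 0.
- pawl (a joint): Travel of the red pawl slider (m): 0 dropped in, about 0.003 when the tooth is right under it. It need not be touched.
- scraper: Scraper block standing upright on the table, 100 to 210 g: orange lower blade 28 x 90 x 35 mm (x, y, z) with a wooden grip 22 x 60 mm (x, y) on top of it, from 33 to 75 mm height, both centred. Origin at the centre of its underside; its broad flat faces look along its own +x and -x (both alike). Grip it across x, from above.
- chip0: Rusty scale chip, 20 x 15 x 6 mm (x, y, z), 14 g, lying loose on top of the plate in the strip between the roller and the plate's +y edge. Origin at the centre of its underside, z up as it lies at the start.
- chip1: Rusty scale chip, 20 x 15 x 6 mm (x, y, z), 14 g, lying loose on top of the plate in the strip between the roller and the plate's +y edge. Origin at the centre of its underside, z up as it lies at the start.
- chip2: Rusty scale chip, 20 x 15 x 6 mm (x, y, z), 14 g, lying loose on top of the plate in the strip between the roller and the plate's +y edge. Origin at the centre of its underside, z up as it lies at the start.
- chip3: Rusty scale chip, 20 x 15 x 6 mm (x, y, z), 14 g, lying loose on top of the plate in the strip between the roller and the plate's +y edge. Origin at the centre of its underside, z up as it lies at the start.
- filter: Bystander, to be left where it stands. Origin at the centre of its underside. Blue oil filter can, 72 mm in diameter, 90 mm tall, standing on the table beyond the plate's far +y corner.
- jar: Bystander, to be left where it stands. Origin at the centre of its underside. Amber jar with red cap, 60 mm in diameter, 85 mm tall, standing on the table to the right of the plate, far side.
- shiftknob: Bystander, to be left where it stands. Origin at the centre of its underside. Turned dark wooden gear knob, 48 mm in diameter, 58 mm tall, standing on the table off the +y edge of the plate, on the near side of the filter and at plate x above 25 mm.
There are look-alikes about, which are no part of the job. There is more than one size of the scraper; the job needs the middle-sized.

How it is judged:
On the way, in this order (a step that is already met when the one before it is completed fails the run):
1. all four chips are wiped off the plate onto the table while the scraper block is held (height (world z) of chip0 between -0.02 and 0.014 m and height (world z) of chip1 between -0.02 and 0.014 m and height (world z) of chip2 between -0.02 and 0.014 m and height (world z) of chip3 between -0.02 and 0.014 m and contact force between the fingers and scraper above 4 N), for 0.2 s.
2. the held block has pushed the tensioner arm past its click (value of joint tensioner above 0.75 rad and contact force between scraper and tensioner above 3 N and contact force between the fingers and scraper above 4 N), for 0.2 s.
At the end, for the whole second after the job is handed in: All chips lie off the plate on the table (undersides less than 14 mm above the table), the tensioner arm stands still beyond 0.75 rad (the yellow mark), pressed by the scraper block with more than 3 N and touched by nothing else of the robot (under 0.5 N), and the block is gripped (more than 4 N) (all of step 2 and height (world z) of chip0 between -0.02 and 0.014 m and height (world z) of chip1 between -0.02 and 0.014 m and height (world z) of chip2 between -0.02 and 0.014 m and height (world z) of chip3 between -0.02 and 0.014 m and velocity of joint tensioner between -0.08 and 0.08 rad/s and contact force between each of the fingers, the arm and tensioner below 0.5 N); the arm keeps its last pose, push and grip.
It fails at once if the gripper touches a chip (contact force between the fingers and chip0 above 0.5 N or contact force between the fingers and chip1 above 0.5 N or contact force between the fingers and chip2 above 0.5 N or contact force between the fingers and chip3 above 0.5 N).
It fails at once if a bystander (filter, jar, gear knob) is moved by more than 20 mm (distance of any of filter, jar, shiftknob from where it was at the start of the episode above 0.02 m).
It also fails if it takes over 54 s, if anything falls off the work surface, if the arm or the gripper's body presses on something with over 40 N, if the wrist force passes 120 N, or if a joint passes its speed limit or range.

## Working session

There is one attempt and no reset: what is moved stays moved. The work goes in short steps, each a Python script; the robot and the scene stay as the last script left them, time stands still between calls to the robot, and variables do not carry over. Pictures are saved under pics/ and viewed, at most 10 in all, crops included, and the job is handed in when it is done.

```bash
mkdir -p pics; cat > h.py <<'E'
import numpy as np, cv2
from scipy.spatial.transform import Rotation as R
from workcell import bot, kin, status, imaging, workorder
def Rm(o):
    o=np.array(o,float)
    if o.shape==(3,3): return o
    if o.size==4: return R.from_quat(o).as_matrix()
    return R.from_euler('xyz',o).as_matrix()
def px2w(im,u,v,z):
    d=Rm(im['orientation'])@np.linalg.inv(im['mtx'])@np.array([u,v,1.]); p=np.array(im['position'])
    return p+d*(z-p[2])/d[2]
def w2px(im,P):
    q=np.array(im['mtx'])@(Rm(im['orientation']).T@(np.array(P)-im['position'])); return q[:2]/q[2]
def save(im,n,crop=None,s=1):
    a=im['pixels'][:,:,::-1]
    if crop: a=a[crop[1]:crop[3],crop[0]:crop[2]]
    cv2.imwrite('pics/'+n,cv2.resize(np.ascontiguousarray(a),None,fx=s,fy=s,interpolation=cv2.INTER_CUBIC))
E
python3 - <<'E'
from h import *
for n in ('top','scene'):
    im=imaging.get_image(n); save(im,n+'0.png')
    print(n,im['position'],im['orientation'],im['mtx'])
    if n=='top':
        for l,z in (('plate',.02),('scraper',.075),('chip0',.026),('roller',.05),('filter',.09),('jar',.085),('shiftknob',.058),('pivot',.052),('mark',.02)):
            for d in imaging.find_in(im,l)[:6]:
                b=d['bbox']; print(l,round(d['p'],2),np.round(b,0),px2w(im,b[0],b[1],z).round(3))
E
```

```text
top [ 0.37348133 -0.08573069  1.24950432] [-3.00196738  0.00369914 -1.57791437] [[537.88974382   0.         324.81259894]
 [  0.         537.88974382 242.1410133 ]
 [  0.           0.           1.        ]]
plate 0.78 [292. 245. 151. 148.] [ 0.54  -0.006  0.02 ]
scraper 0.92 [441. 287.  40.  18.] [ 0.438 -0.335  0.075]
scraper 0.9 [452. 332.  19.  31.] [ 0.341 -0.355  0.075]
scraper 0.78 [509. 282.  49.  56.] [ 0.447 -0.483  0.075]
chip0 0.52 [271. 286.  11.  12.] [0.446 0.041 0.026]
chip0 0.49 [250. 281.   7.  10.] [0.457 0.088 0.026]
chip0 0.41 [259. 261.  15.   7.] [0.503 0.067 0.026]
roller 0.89 [315. 238.  39.  71.] [ 0.552 -0.06   0.05 ]
roller 0.58 [425. 185.  35.  30.] [ 0.671 -0.312  0.05 ]
filter 0.72 [185. 168.  37.  40.] [0.704 0.227 0.09 ]
shiftknob 0.55 [185. 210.  23.  20.] [0.618 0.232 0.058]
pivot 0.61 [290. 245. 154. 138.] [ 0.536 -0.003  0.052]
mark 0.89 [293. 244. 151. 140.] [ 0.542 -0.009  0.02 ]
mark 0.61 [317. 238.  39.  74.] [ 0.556 -0.064  0.02 ]
scene [ 1.37678563 -0.48317864  1.12059716] [-2.4202284  -0.00990268  1.11131463] [[550.89519122   0.         315.17945192]
 [  0.         550.89519122 235.51212039]
 [  0.           0.           1.        ]]
```

```bash
python3 - <<'E'
import cv2
a=cv2.imread('pics/top0.png')[140:380,150:550]; cv2.imwrite('pics/topc.png',cv2.resize(a,None,fx=2,fy=2,interpolation=cv2.INTER_CUBIC))
E
```

```text
(no output)
```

View pics/topc.png

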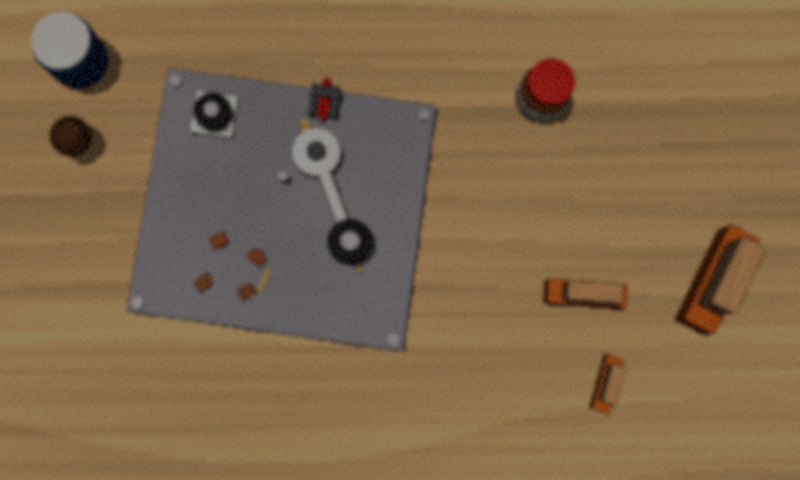

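View pics/scene0.png

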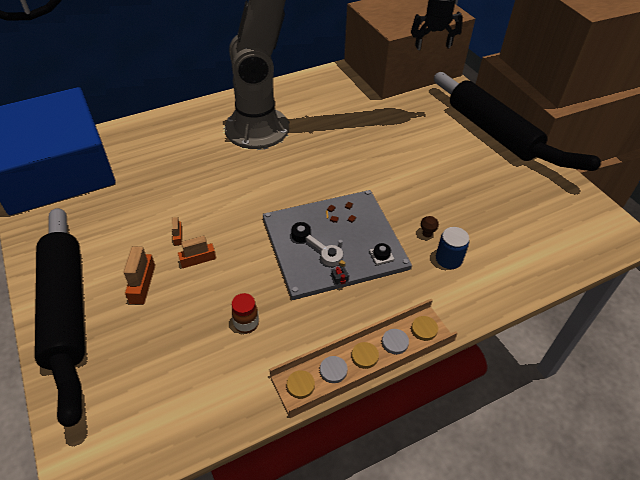

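The top crop shows the plate with corners at crop (168,69), (437,105), (404,350) and (129,312), four chips around (235,267), and the roller at (351,242). There are three scrapers: small (607,383), middle (586,294) and large (720,280). Only the middle one fits the 90 mm length (about 40 px), and the scene view shows the same three sizes. I'll choose the middle one.

```bash
cat > m.py <<'E'
from h import *
import json
im=imaging.get_image('top')
# plate: threshold-free corner fit
c=np.array([(168,69),(437,105),(404,350),(129,312)])/2.+[150,140]
W=np.array([px2w(im,u,v,.02)[:2] for u,v in c])
P=np.array([(165,160),(165,-160),(-125,-160),(-125,160)])/1e3
a=W-W.mean(0); b=P-P.mean(0)
yaw=np.arctan2((b[:,0]*a[:,1]-b[:,1]*a[:,0]).sum(),(a*b).sum())
Rp=np.array([[np.cos(yaw),-np.sin(yaw)],[np.sin(yaw),np.cos(yaw)]])
t=W.mean(0)-Rp@P.mean(0)
print('yaw',yaw,'t',t,'res mm',((P@Rp.T+t-W)*1e3).round(1).tolist())
pl=lambda w:(Rp.T@(np.array(w)[:2]-t)*1e3).round(0)
for n,p,z in (('hub',(316,152),.052),('roller',(351,242),.05),('c',(219,240),.026),('c',(257,257),.026),('c',(204,282),.026),('c',(247,292),.026),('knob',(70,135),.058)):
    w=px2w(im,p[0]/2+150,p[1]/2+140,z); print(n,w.round(3),pl(w))
# middle scraper: orange mask
a=im['pixels'][270:305,415:470]; hsv=cv2.cvtColor(np.ascontiguousarray(a),cv2.COLOR_RGB2HSV)
save(im,'scr.png',(410,260,545,360),5)
for n,p in (('L',(545,290)),('R',(628,298))):
    print(n,px2w(im,p[0]/2+150,p[1]/2+140,.035).round(3))
m=((hsv[...,1]>190)&(hsv[...,2]>90)).astype(np.uint8); v,u=np.nonzero(m); print(m.sum(),u.min()+415,u.max()+415,v.min()+270,v.max()+270)
json.dump([yaw,*t],open('plate.json','w'))
E
python3 m.py
```

```text
yaw -0.14394745079690904 t [ 0.52390701 -0.00424564] res mm [[1.6, 0.5], [1.5, -0.9], [-2.0, -1.9], [-1.2, 2.3]]
hub [ 0.602 -0.045  0.052] [ 83. -29.]
roller [ 0.499 -0.084  0.05 ] [-13. -82.]
c [0.505 0.067 0.026] [-29.  68.]
c [0.486 0.024 0.026] [-42.  22.]
c [0.457 0.084 0.026] [-78.  78.]
c [0.446 0.035 0.026] [-83.  27.]
knob [0.622 0.233 0.058] [ 63. 249.]
L [ 0.445 -0.302  0.035]
R [ 0.435 -0.395  0.035]
101 424 462 280 293
```

View pics/scr.png

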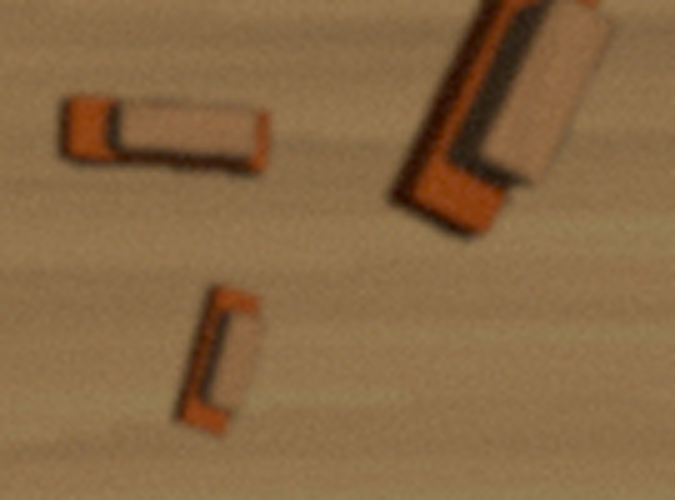

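The crop confirms it: the upper-left block is 41 px long, about 92 mm, so it is the middle size. Its centre is near pixel (443.6, 286.8), tilted a few degrees. The plate fit is within 3 mm, and hub and roller agree with the description. I'm going to a hover above it now.

```bash
cat > g.py <<'E'
from h import *
im=imaging.get_image('top')
cc=[(68,98),(269,110),(265,168),(66,155)]
W=np.array([px2w(im,410+u/5,260+v/5,.035) for u,v in cc]); print(W.round(4), W.mean(0))
d=(W[1]+W[2]-W[0]-W[3])[:2]; print('long',d/np.linalg.norm(d),np.linalg.norm(d)/2)
b=np.arctan2(d[0],-d[1]); print('beta',b) # normal angle
c=W.mean(0)
for psi in (np.pi/2+b,-np.pi/2+b):
    q=kin.ik([c[0],c[1],.16],[np.pi,0,psi]); print(psi,q)
for psi in (-.144,-.144+np.pi):
    for x,y in ((.42,.1),(.48,-.15),(.5,.19)): print(psi,kin.ik([x,y,.08],[np.pi,0,psi]))
E
python3 g.py
```

```text
[[ 0.4571 -0.3048  0.035 ]
 [ 0.4511 -0.3951  0.035 ]
 [ 0.425  -0.3922  0.035 ]
 [ 0.4315 -0.303   0.035 ]] [ 0.44118212 -0.34878292  0.035     ]
long [-0.06974426 -0.9975649 ] 0.0900176947365386
beta -0.06980092611230825
1.5009954006825883 [-0.07646115  0.56843091  1.06659971  1.61563129 -0.51632638  1.26864945
  1.01219631]
-1.6405972529072048 [-0.10424094  0.59791299  1.12671938  1.61646105 -0.55788239  1.2877095
 -2.09458704]
-0.144 [-0.8497415   0.26816255  0.6778099   2.04706121 -0.21459916  0.89502554
 -1.76893768]
-0.144 [-0.46871865  0.52055952  0.99514449  1.87328275 -0.50907252  1.02757078
 -0.97409972]
-0.144 [-0.88485141  0.4770559   0.65802025  1.78008059 -0.34013144  1.00044182
 -1.8091474 ]
2.997592653589793 [-0.67307658  0.24357221  0.4644368   2.04151759 -0.13989517  0.88625743
  1.29507114]
2.997592653589793 [-0.38692914  0.46951454  0.86475792  1.87091671 -0.42282871  0.99549845
  2.08778851]
2.997592653589793 [-0.6426285   0.42570622  0.32461989  1.77101337 -0.16028289  0.97071652
  1.17261085]
```

```bash
cat >> h.py <<'E'
def w2wrist(im,s,P):
    T=np.array(im['T_tool_cam']); Rt=Rm(s['tool_rot'])
    pt=Rt.T@(np.array(P)-s['eef_pos']); pc=T[:3,:3].T@(pt-T[:3,3])
    th=np.arctan2(np.hypot(*pc[:2]),pc[2]); ph=np.arctan2(pc[1],pc[0]); m=im['mtx']
    return np.array([m[0][2]+m[0][0]*th*np.cos(ph),m[1][2]+m[1][1]*th*np.sin(ph)])
def overlay(im,s,polys,n):
    a=np.ascontiguousarray(im['pixels'][:,:,::-1])
    for p in polys: cv2.polylines(a,[np.array([w2wrist(im,s,x) for x in p]).astype(np.int32)],True,(0,255,0),1)
    cv2.imwrite('pics/'+n,a)
E
python3 - <<'E'
from h import *
bot.reach([.441,-.349,.17],[np.pi,0,1.501])
s=status.sense(); im=imaging.get_image('wrist'); print(s['t'],s['eef_pos'],s['tool_rot'],im['mtx'])
b=-.07; X=np.array([np.cos(b),np.sin(b),0]); Y=np.array([-np.sin(b),np.cos(b),0]); c=np.array([.441,-.349,0])
box=lambda w,l,z:[c+X*i*w/2+Y*j*l/2+[0,0,z] for i,j in((1,1),(1,-1),(-1,-1),(-1,1))]
overlay(im,s,[box(.028,.09,.035),box(.022,.06,.075)],'w1.png')
E
```

```text
3.85 [ 0.44186388 -0.34798745  0.16982921] [ 3.14150007e+00 -7.05018794e-04  1.50314041e+00] [[371.64829954   0.         317.54515256]
 [  0.         371.64829954 234.37049036]
 [  0.           0.           1.        ]]
```

View pics/w1.png

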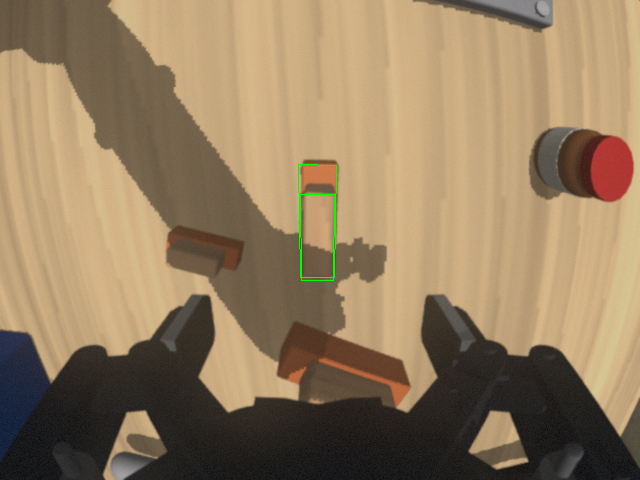

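The projected model box (green, around (318,222)) lies on the block within about 2 mm, and both fingers have clearance. I'll grip it now.

```bash
python3 - <<'E'
from h import *
rot=[np.pi,0,1.501]
bot.move_linear([.441,-.348,.039],feed=.12,rot=rot)
bot.move_gripper(0.0)
s=status.sense(); print(s['t'],s['eef_pos'],s['grip_width'],s['grip_force'])
bot.move_linear([.441,-.348,.15],feed=.15,rot=rot)
s=status.sense(); print(s['t'],s['eef_pos'],s['grip_width'],s['grip_force'],s['ft_force'])
im=imaging.get_image('wrist')
save(im,'w2.png')
E
```

```text
5.7417 [ 0.4411309  -0.34802765  0.03909262] 0.24341288385233487 63.03521275520325
6.6333 [ 0.44056033 -0.34719436  0.14899539] 0.24818083126943635 63.00779700279236 [ 0.08564878  0.68654834 -2.13823124]
```

View pics/w2.png

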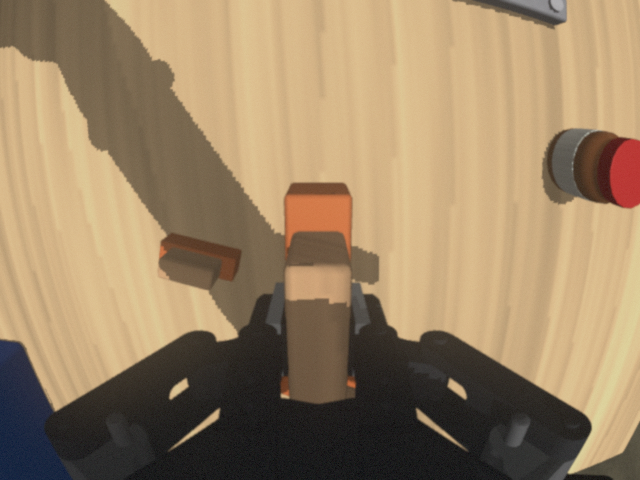

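The block is held square in the gripper (seen at (318,300)). Next is the wipe: one sweep centred at plate x = -56 covers all four chips.

```bash
cat >> h.py <<'E'
import json
yaw,tx,ty=json.load(open('plate.json'))
rotW=[np.pi,0,yaw+np.pi]
def pw(x,y,z):
    c,s=np.cos(yaw),np.sin(yaw); x,y=x/1e3,y/1e3
    return [tx+c*x-s*y,ty+s*x+c*y,z]
def st():
    s=status.sense(); print(round(s['t'],2),np.round(s['eef_pos'],4),np.round(s['tool_rot'],3),round(s['grip_force'],1),np.round(s['ft_force'],1)); return s
E
python3 - <<'E'
from h import *
bot.reach(pw(-56,-15,.15),rotW); st()
bot.move_linear(pw(-56,-15,.066),feed=.12,rot=rotW); st()
print(bot.move_linear(pw(-56,-15,.054),feed=.02,rot=rotW,max_force=5)); s=st()
z=s['eef_pos'][2]+.001
bot.move_linear(pw(-56,-15,z),feed=.02,rot=rotW); st()
bot.move_linear(pw(-56,178,z),feed=.07,rot=rotW); st()
im=imaging.get_image('top'); save(im,'t2.png',(180,130,380,340),2.8)
E
```

```text
7.96 [ 0.4665 -0.0129  0.1502] [-3.140e+00  1.000e-03  2.994e+00] 63.0 [-0.4  0.  -1.6]
8.81 [ 0.4671 -0.0115  0.0666] [-3.142e+00  1.000e-03  2.997e+00] 63.0 [ 0.1  0.1 -0.7]
True
9.25 [ 0.4669 -0.0108  0.059 ] [3.141e+00 1.000e-03 2.998e+00] 63.8 [-0.4 -0.1  4.3]
9.5 [ 0.4662 -0.011   0.0599] [-3.142 -0.     2.998] 63.1 [-0.  -0.  -1.4]
12.41 [0.494  0.1797 0.06  ] [-3.142  0.     2.997] 63.1 [-0.3 -1.  -0.2]
```

View pics/t2.png

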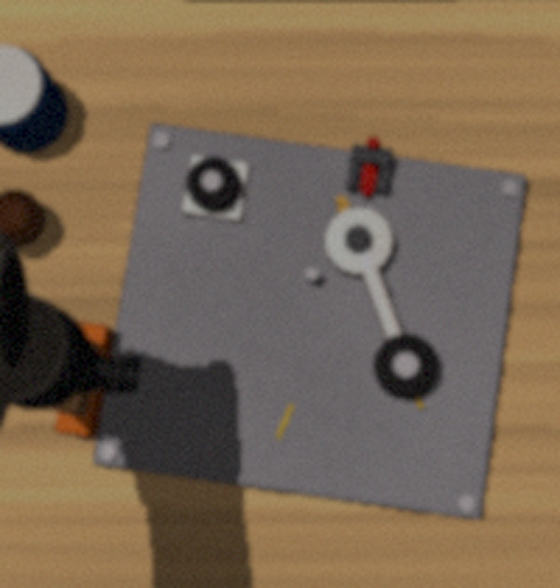

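The sweep got there, and the picture shows the plate bare of chips, with the mark at (285,420) and the roller at rest at (405,367). I'm lifting clear, then checking the chips on the table.

```bash
python3 - <<'E'
from h import *
bot.move_linear(pw(-56,178,.13),feed=.12,rot=rotW)
bot.move_linear(pw(-26,-142,.13),feed=.2,rot=rotW); st()
im=imaging.get_image('top'); save(im,'t3.png',(170,150,370,340),3)
for d in imaging.find_in(im,'chip0'):
    b=d['bbox']; w=px2w(im,b[0],b[1],.003); print(round(d['p'],2),np.round(b),w.round(3))
E
```

```text
14.95 [ 0.478  -0.1398  0.1298] [ 3.141 -0.     3.   ] 63.0 [-0.1  1.4 -1.4]
0.57 [214. 267.   4.   6.] [0.491 0.175 0.003]
0.55 [212. 276.   6.   8.] [0.471 0.179 0.003]
0.53 [217. 252.  10.   6.] [0.527 0.169 0.003]
0.46 [206. 274.   6.  13.] [0.477 0.193 0.003]
```

View pics/t3.png

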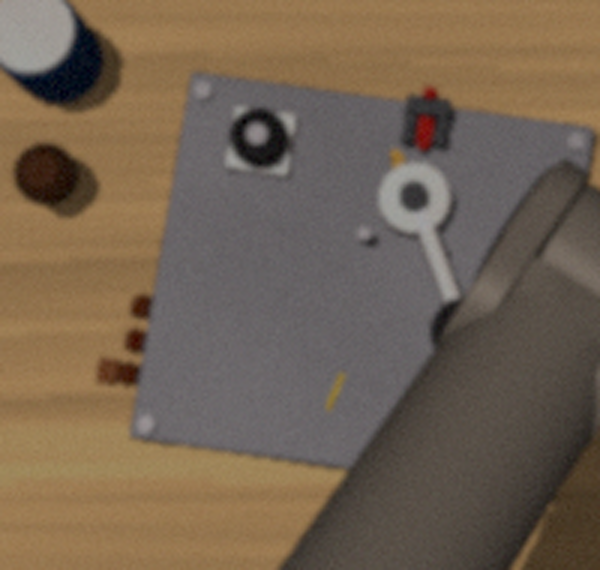

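All four chips are off the plate, just past the +y edge at crop (142,305), (136,341), (130,373) and (108,371). One scene crop will show whether any of them lies high.

```bash
python3 - <<'E'
from h import *
im=imaging.get_image('scene'); u,v=w2px(im,[.49,.18,0]).astype(int); print(u,v)
save(im,'s2.png',(u-40,v-30,u+40,v+30),10)
for d in imaging.find_in(im,'chip0'):
    b=d['bbox']; print(round(d['p'],2),np.round(b),px2w(im,b[0],b[1],.003).round(3))
E
```

```text
382 208
```

View pics/s2.png

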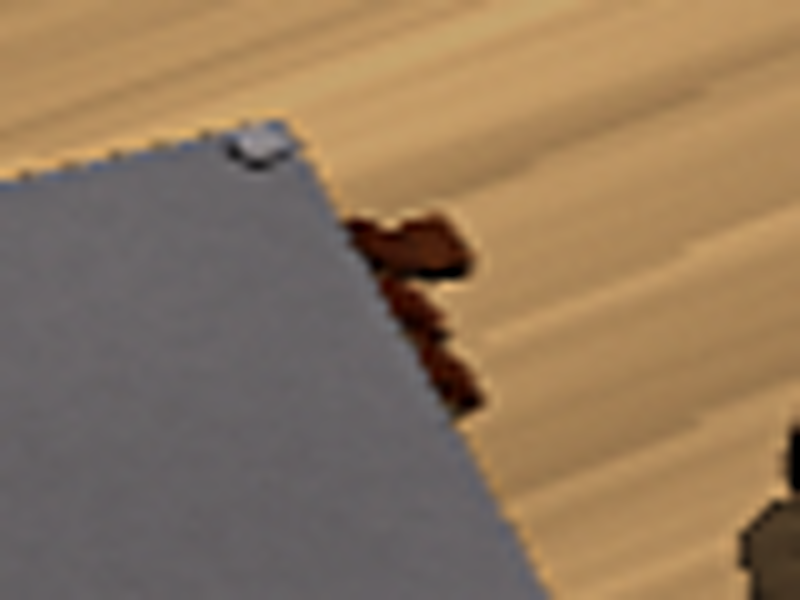

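The chips (around (430,245), (415,310) and (455,380)) are low, partly hidden behind the plate's edge, so they are on the table. Now I'll push the roller.

```bash
python3 - <<'E'
from h import *
z=.0615
bot.move_linear(pw(-26,-142,.08),feed=.12,rot=rotW)
bot.move_linear(pw(-26,-142,z),feed=.04,rot=rotW); st()
for y in (-115,-85,-60,-27):
    bot.move_linear(pw(-26,y,z),feed=.06,rot=rotW); st()
bot.hold(.6); s=st(); print(s['joint_velocities'].round(3) if hasattr(s['joint_velocities'],'round') else '', pw(-26,-27,z))
im=imaging.get_image('top'); save(im,'t4.png',(200,150,400,340),3)
E
```

```text
16.33 [ 0.4778 -0.1411  0.0614] [-3.141 -0.     2.998] 63.0 [ 0.9 -0.4 -1.4]
16.93 [ 0.4815 -0.1166  0.0616] [-3.137e+00  1.000e-03  2.997e+00] 62.8 [ 0.1 -5.5 -3.6]
17.58 [ 0.4805 -0.089   0.0601] [-3.134 -0.009  2.995] 62.9 [-7.4 -9.5 -1.4]
18.15 [ 0.4825 -0.0657  0.0598] [-3.132 -0.011  2.994] 63.0 [ -8.1 -10.6  -1.3]
18.85 [ 0.4881 -0.032   0.0598] [-3.133 -0.011  2.995] 63.1 [-7.  -8.3 -2.4]
19.45 [ 0.4881 -0.0322  0.0598] [-3.133 -0.01   2.995] 63.1 [-8.1 -7.9 -1.5]
[-0.001 -0.002  0.    -0.001 -0.     0.001  0.002] [np.float64(0.4943027401610574), np.float64(-0.027236669252304446), 0.0615]
```

View pics/t4.png

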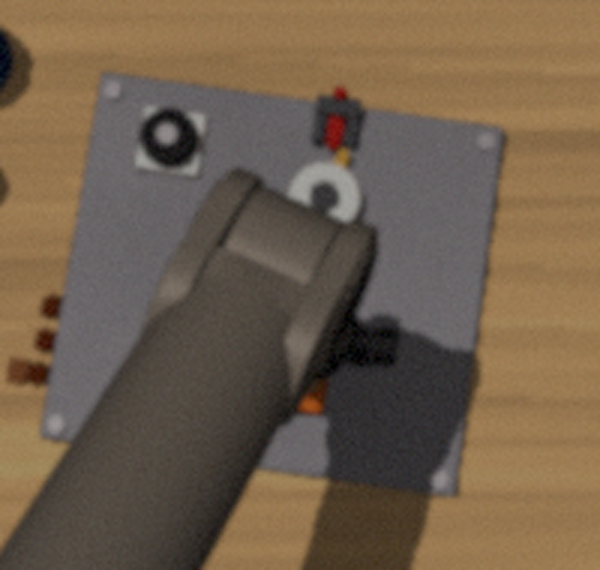

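The brass tooth at (342,158) has passed the pawl at (337,125). By tool position the arm is at about 0.85 rad, 6 mm short because of compliance. I'll push slightly further for margin and check from the scene camera.

```bash
python3 - <<'E'
from h import *
bot.move_linear(pw(-26,-21,.0625),feed=.03,rot=rotW); bot.hold(.6); st()
im=imaging.get_image('scene'); u,v=w2px(im,[.5,0,.03]).astype(int)
def arm(th):
    f=th-.503; d=lambda r,z:w2px(im,pw(85-r*np.cos(f),-30+r*np.sin(f),z)).tolist()
    return [d(110,.05),d(158,.03)]
a=np.ascontiguousarray(im['pixels'][v-60:v+60,u-80:u+80,::-1]); a=cv2.resize(a,None,fx=5,fy=5,interpolation=cv2.INTER_CUBIC)
for th,c in ((.75,(0,0,255)),(.9,(0,255,0))):
    p=[tuple(int(5*k) for k in (q[0]-u+80,q[1]-v+60)) for q in arm(th)]; print(th,p)
    for q in p: cv2.drawMarker(a,q,c,0,12,1)
cv2.imwrite('pics/s3.png',a)
E
```

```text
20.45 [ 0.4895 -0.0267  0.0604] [-3.132 -0.009  2.995] 62.2 [-5.2 -9.7 -6.5]
0.75 [(398, 280), (390, 241)]
0.9 [(429, 280), (433, 241)]
```

View pics/s3.png

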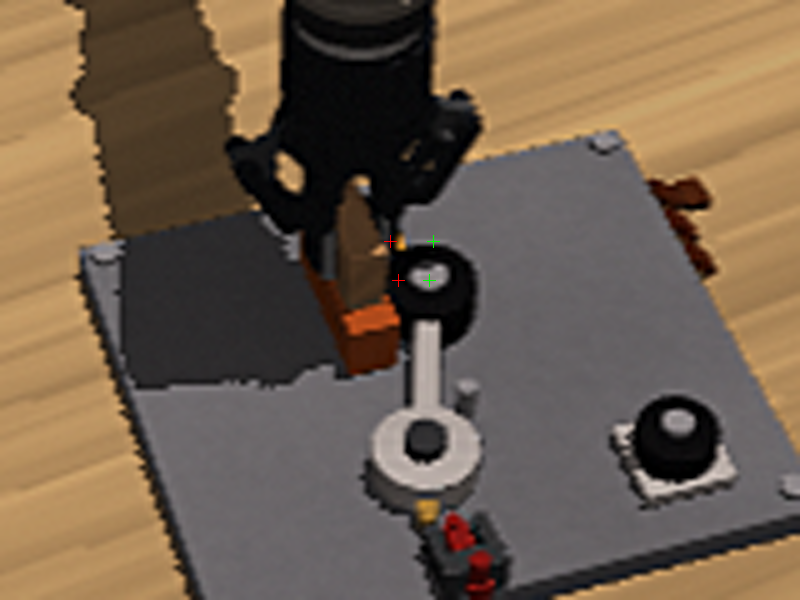

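The roller centre at (430,275) coincides with the 0.9 rad prediction (429,280). Only the block presses it, with about 10 N, the fingertips are about 10 mm above the roller, and the chips are on the table. Handing in.

```bash
python3 -c "
from h import *
st(); print(workorder.finish_job()); st()"
```

```text
20.5 [ 0.4894 -0.0267  0.0604] [-3.132 -0.009  2.994] 62.2 [-5.6 -9.8 -5.4]
the job is handed in; nothing more can be done
None
the job is handed in; nothing more can be done
```

I handed the job in at 20.5 s: all four chips look to be on the table, and the gripped middle-sized block is holding the tensioner arm steady at about 0.9 rad with roughly 10 N (estimated from the camera and wrist force), but the verdict was not shown.

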